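Free a seized bottle clamp and stand the bottle in its saucer

TASK

The red knob of the bottle clamp is stuck: grip it, break it loose with a short firm twist anticlockwise (seen from above), then keep turning it anticlockwise until you feel the soft open stop, without forcing it past that stop and without crushing the plastic knob in your grip. Then lift the blue-capped bottle out of the open clamp, stand it upright in the green saucer and let go. Leave everything else where it stands, and never tip the bottle over.

Things in the scene. Friction and masses are not known exactly. Their poses are not given: they have to be found in the camera images.
- clamp: bottle clamp, fixed to the worktop. Origin: centre of the underside of its base plate, 210 (x) x 96 (y) x 10 mm high; z up. Blue gearbox 72 x 66 mm, 56 mm high, at x = -66 mm, with the knob on top (upright axis x = -60, y = 0). The bottle stands on the plate at x = +52, y = 0, between a fixed V jaw on its +x side (56 mm high) and a moving jaw on its -x side (54 mm high)
- knob_grip (a point): on the upright axis of the red ribbed round knob, at grip height, 80 mm above the worktop. Knob 52 mm across, from 62 to 94 mm above the worktop; grip at any yaw. A white bar on its top points to a white tick when stuck, to another when open. A weak grip slips round it: how slippery it is differs each time, some 15 to 35 N is needed; grip harder if it slips, but over 50 N a finger crushes it. Its full turn takes more than one hand stroke: let go, turn back, regrasp
- knob (a joint): turn, rad: 0 as found, stuck; grows anticlockwise from above. A sprung catch holds it: up to about 0.6 N m at first, fading to nothing by 0.3; let go before, it springs back; beyond, it jumps on a little; from 0.6 it turns freely (under 0.1 N m) and stays where left. A soft open stop begins at 2.0, pushing back 2.2 N m per rad; beyond 2.25 it is damaged; let go there, it eases back to about 2.0
- jaw (a joint): opening of the moving jaw, m: 0 = on the bottle; driven by the knob, 0.011 m per rad, away from the bottle towards the knob
- bottle_mid (a point): centre of the clear bottle with a bright blue screw cap, half-way up (52 mm above its foot; z up along the bottle). Bottle 56 mm across and 104 mm tall, 0.17 kg with contents; the cap is 47 mm across above 78 mm from its foot; grip the cap. In the clamp its foot is 10 mm above the worktop
- saucer: round green plastic drip saucer fixed to the worktop; origin at the centre of its underside; 96 mm across, rim 13 mm high and 4 mm thick, inner floor 4 mm above the worktop and 88 mm across
- buffer_bottle: bystander: clear bottle with a dark blue cap, 60 mm across, 93 mm tall; origin at the centre of its underside
- tip_box: bystander: grey pipette tip box with clear lid, 92 x 122 x 58 mm; origin at the centre of its underside
- film_roll: bystander: white roll of sealing film lying down, 104 mm long, 40 mm across; origin at the centre of its underside
- marker: bystander: black felt marker lying near the front edge, 130 mm long, 13 mm thick; origin at the centre of its underside
- bottle: the same blue-capped bottle; origin at the centre of its underside
Things that resemble listed ones, but are neither listed nor needed, are in the scene too. Leave any yellow look-alike of the bottle alone.

How it is judged:
On the way, in this order (a step that is already met when the one before it is completed fails the run):
1. the knob is broken loose (turned beyond 0.6 rad) with the bottle still in the clamp (value of joint knob above 0.6 rad and distance of bottle_mid from where it was at the start of the episode below 0.012 m), for 0.2 s.
2. the knob is turned to its soft open stop (beyond 1.9 rad) with the bottle still in the clamp (value of joint knob above 1.9 rad and distance of bottle_mid from where it was at the start of the episode below 0.012 m), for 0.2 s.
3. the bottle is lifted out of the clamp (z of bottle_mid in the frame of clamp above 0.1 m), for 0.1 s.
At the end, for the whole second after the job is handed in: the bottle stands upright (within 0.1 rad) and at rest on the saucer's inner floor, its axis within 18 mm of the saucer's centre, and the knob has been left open (beyond 1.8 rad) (value of joint knob above 1.8 rad and horizontal distance between bottle_mid and saucer below 0.018 m and z of bottle_mid in the frame of saucer between 0.05 and 0.06 m and angle between bottle_mid's own z axis and vertical below 0.1 rad and linear speed of bottle below 0.02 m/s); the robot touches nothing.
It fails at once if the knob is forced past its soft open stop (beyond 2.25 rad) (value of joint knob above 2.25 rad).
It fails at once if the knob or clamp is crushed (finger forces on the clamp with its knob add up to over 110 N, about 55 N a finger) (contact force between the fingers and clamp above 110 N).
It fails at once if the bottle is tipped by more than 0.5 rad (angle between bottle_mid's own z axis and vertical above 0.5 rad).
It fails at once if a bystander (buffer bottle, tip box, film roll or marker) is moved by more than 30 mm (distance of any of buffer_bottle, tip_box, film_roll, marker from where it was at the start of the episode above 0.03 m).
It also fails if it takes over 72 s, if anything falls off the work surface, if the arm or the gripper's body presses on something with over 40 N, if the wrist force passes 120 N, or if a joint passes its speed limit or range.

ROBOT

A 6-joint arm with a two-finger parallel gripper is mounted at the origin on a cart in front of the work surface, level with it; the furniture and walls round the work are solid. World frame = base frame: x ahead of the robot, y to its left, z up, the work surface at z = 0. Lengths are in m, angles in rad, forces in N, time in s.
With the tool pointing down it reaches from about 0.275 to 0.75 m from the base axis. Payload 10.2 kg.
Tool frame: the origin (TCP) lies at the very end of the fingers, on their centre line; the grasp point (between the pads) lies 19 mm behind it (ctrl.grasp_offset is the distance from the TCP to the grasp point, in m); z points along the fingers, y is the line along which they close (so a half turn about z gives the same grasp; the last joint's range is limited). The gripper opens to 85 mm and grips with 20 to 120 N. Pads are 22 mm wide; open, the fingers measure 114 mm over their backs; the gripper's body (76 mm by 85 mm) begins 54 mm behind the grasp point. The pads swing forward as they close: fully open they stand 13 mm farther back than shut.
Start: joints at [-1.524, 0.313, 1.498, -0, 1.331, -0.223], TCP at [0.14, -0.506, 0.231] pointing down, gripper open.
Joint ranges: [-2.94, 2.94], [-0.97, 2.17], [0.19, 2.56], [-1.23, 4.37], [0.02, 3.11], [-2.88, 2.88]. Speed limits (rad/s): [2.39, 2.39, 3.01, 3.14, 3.14, 3.14].

INTERFACE

Orientations are given as a 3x3 rotation matrix whose columns are the frame's x, y, z axes.
In Python, from bench import ctrl, imaging, ticket, models gives the robot as it stands.
- The arm moves only by the tool drive_tool, never from a script. Its argument "moves" is a list of rows, each a list of 6 numbers: the shift along the tool's x, y, z in mm, then the turn, a rotation vector about the tool's x, y, z in rad. A call has 1 to 20 rows; each row shifts and turns the commanded pose from where the row before left it, along the tool's axes as they then stand; what a row does not reach is not made up. A row lasts 1/12 s, in which the tool goes at most 41.7 mm and 7.16 degrees, less where a joint would pass 70% of its speed; a pose out of reach is approached as far as the arm can. A call with a gripper value outside its range is refused whole. "grip" is the opening, from -1 (shut) to 1 (fully open), set as the call begins (left out, the last holds). The fingers move at their own pace and stop on an object; "newtons" is the grip in N (left out, the last holds). Time passes only in rows, so rows that do not move let the fingers close. It gives the time, the measured TCP pose, the force, the opening and the grip force at its end, in the units of the state.
- ctrl.observe(): the state, without advancing time (a new reading comes with each control period).
- imaging.read_camera(name): name is "scene" or "top" or "wrist"; returns the picture (420x560x3 uint8, red, green, blue); there is no depth.
- imaging.camera_params(name): a dict with "vfov" (degrees; the focal length in pixels is half the picture's height over the tangent of half this angle, whatever the lens; pixels are square), "cx", "cy" (the principal point, pixels), "eye" and "attitude" of the camera in the world; the wrist camera has in their place "T_tool_cam" (4x4, takes a point from camera to tool coordinates, whose origin is the TCP and whose axes are the flange's). Camera axes: x right, y down, z forward; pixel columns grow to the right and rows downward; lengths in m; the calibration is good to about 2 mm. The wrist camera is an equidistant fisheye: a pixel r from the principal point sees the ray r / f radians off the axis. A picture is of the moment at which its call begins: read the wrist's pose just before it. camera_params takes no time and is no camera call.
- ticket.close_job(): hands the job in; it is judged then, once.
Trained networks look in the newest picture that a camera, given by its name, has taken for a name from the list of things; names that differ only in an ending like _2 or _b are one class to them, and where a whole thing is asked for, a point or a joint stands for the part that bears it (a point fixed in the world has none). Each returns a list of dicts, best first, with "conf" (0 to 1); they miss things now and then, are a little off and sometimes report something else, mostly with a low value. They report only what shows in the picture. A call takes as long as a camera call. They do not tell look-alikes from the thing itself.
- models.trace(camera, name): "mask" (420x560 bool, what is visible of it) and "rect" ([left, top, width, height] in pixels, round what is visible of it).
The state is a dict: "time_s": time; "joint_positions": joint angles; "dq": joint speeds; "effort": joint torques, N m; "eef_pos": TCP position; "ee_rot": TCP orientation; "wrist_force": force on the tool from outside, world axes, zero at the start; "torque": the same for the moment, N m; "opening": finger opening in m; "gripper_force": force on a finger pad.
Only numpy, scipy, OpenCV 4.12 (cv2) and the standard library are available. Lean on these libraries where they do the work, as an engineer would, in place of code of your own. Each camera call takes 0.05 s, during which the arm holds its last target. There are 200 camera calls.

## Working session

There is one attempt and no reset: what is moved stays moved. The work goes in short steps, Python scripts to look and compute and a tool call to move; the robot and the scene stay as the last step left them, time stands still between calls to the robot, and variables do not carry over. Pictures are saved under pics/ and viewed, at most 10 in all, crops included, and the job is handed in when it is done.

Besides the shell and the picture viewer there is one more tool, called as name(argument=value, ...) on one line, values as JSON. drive_tool: Moves the arm, as the interface text tells. Its arguments: {"type":"object","properties":{"moves":{"type":"array"},"grip":{"type":"number"},"newtons":{"type":"number"}},"required":["moves"]}

```bash
mkdir -p pics; cat > h.py <<'E'
import numpy as np, cv2
from bench import ctrl, imaging, ticket, models
def ray(cam,uv):
    p=imaging.camera_params(cam); f=210/np.tan(np.radians(p['vfov'])/2)
    d=np.array([(uv[0]-p['cx'])/f,(uv[1]-p['cy'])/f,1.0])
    if cam=='wrist':
        r=np.hypot(d[0],d[1]); d=np.array([d[0]/r*np.sin(r),d[1]/r*np.sin(r),np.cos(r)]) if r>1e-9 else d
        s=ctrl.observe(); R=np.array(s['ee_rot']); T=np.array(p['T_tool_cam'])
        return np.array(s['eef_pos'])+R@T[:3,3], R@T[:3,:3]@d
    return np.array(p['eye']), np.array(p['attitude'])@d
def at(cam,uv,z):
    e,d=ray(cam,uv); return e+d*(z-e[2])/d[2]
def proj(cam,P):
    p=imaging.camera_params(cam); f=210/np.tan(np.radians(p['vfov'])/2)
    if cam=='wrist':
        s=ctrl.observe(); R=np.array(s['ee_rot']); T=np.array(p['T_tool_cam'])
        c=(R@T[:3,:3]).T@(np.array(P)-np.array(s['eef_pos'])-R@T[:3,3]); r=np.hypot(c[0],c[1]); th=np.arctan2(r,c[2])
        return p['cx']+f*th*c[0]/r, p['cy']+f*th*c[1]/r
    c=np.array(p['attitude']).T@(np.array(P)-np.array(p['eye']))
    return p['cx']+f*c[0]/c[2],p['cy']+f*c[1]/c[2]
def save(im,n): cv2.imwrite('pics/'+n,im[:,:,::-1])
E
python3 - <<'E'
from h import *
for c in ('top','scene'):
    im=imaging.read_camera(c); save(im,c+'.png'); p=imaging.camera_params(c); print(c,p['eye'],p['vfov'],np.round(p['attitude'],2).tolist())
    for n in ('clamp','knob','bottle','saucer','buffer_bottle','tip_box','film_roll','marker'):
        for d in models.trace(c,n):
            m=cv2.moments(d['mask'].astype('uint8'),True)
            u=(m['m10']/m['m00'],m['m01']/m['m00']); print(n,round(d['conf'],2),d['rect'],np.round(u,1),np.round(at(c,u,0)[:2],3))
print(ctrl.observe()['time_s'])
E
```

```text
top [0.44480403 0.00433333 1.10524195] 46.61293248778231 [[0.03, -0.99, 0.11], [-1.0, -0.03, -0.03], [0.03, -0.11, -0.99]]
clamp 0.82 [229.3, 167.9, 41.5, 88.5] [249.8 215.9] [0.536 0.059]
knob 0.74 [238.6, 223.3, 26.0, 25.4] [249.  236.3] [0.489 0.059]
bottle 0.82 [289.9, 247.2, 24.9, 28.4] [301.5 261.5] [ 0.436 -0.061]
bottle 0.62 [232.8, 171.7, 29.2, 28.2] [246.7 184.7] [0.607 0.069]
bottle 0.31 [235.5, 223.1, 23.8, 24.4] [248.7 236.2] [0.49 0.06]
saucer 0.97 [328.6, 194.0, 41.1, 41.1] [349.4 216.2] [ 0.542 -0.168]
saucer 0.29 [228.4, 166.7, 45.9, 91.9] [249.6 216.9] [0.533 0.059]
buffer_bottle 0.79 [182.7, 108.2, 28.4, 36.7] [198.1 125.6] [0.741 0.186]
tip_box 0.59 [349.4, 125.4, 60.1, 43.5] [378.7 145.2] [ 0.71  -0.234]
film_roll 0.64 [220.0, 121.5, 47.3, 27.6] [243.2 134.5] [0.724 0.081]
film_roll 0.36 [273.4, 291.7, 57.9, 3.2] [301.2 293.3] [ 0.365 -0.062]
marker 0.55 [271.1, 292.6, 58.7, 3.5] [300.3 293.4] [ 0.365 -0.06 ]
scene [0.19424953 0.57465244 0.56079657] 54.97523701065005 [[-0.86, -0.29, 0.43], [-0.52, 0.47, -0.71], [0.01, -0.83, -0.56]]
clamp 0.91 [249.0, 226.5, 64.6, 67.3] [279.8 261.6] [0.513 0.029]
knob 0.74 [270.8, 231.0, 31.8, 27.8] [286.8 242.9] [ 0.532 -0.032]
bottle 0.96 [319.7, 204.3, 30.7, 54.7] [334.3 231.6] [ 0.46  -0.124]
bottle 0.72 [242.7, 234.5, 30.3, 29.3] [255.5 249.2] [0.578 0.022]
bottle 0.6 [221.9, 207.4, 28.9, 41.2] [238.7 222.3] [ 0.667 -0.039]
saucer 0.58 [292.6, 195.6, 34.4, 29.2] [310.4 209. ] [ 0.548 -0.177]
tip_box 0.91 [242.3, 150.7, 53.2, 47.3] [268.8 174.4] [ 0.729 -0.271]
film_roll 0.29 [244.0, 236.2, 30.4, 27.9] [256.1 249.5] [0.577 0.023]
marker 0.7 [353.0, 237.7, 27.2, 38.3] [364.1 259.3] [ 0.367 -0.069]
marker 0.27 [243.9, 153.6, 53.7, 45.1] [268.6 174.6] [ 0.729 -0.27 ]
0.9
```

View pics/top.png

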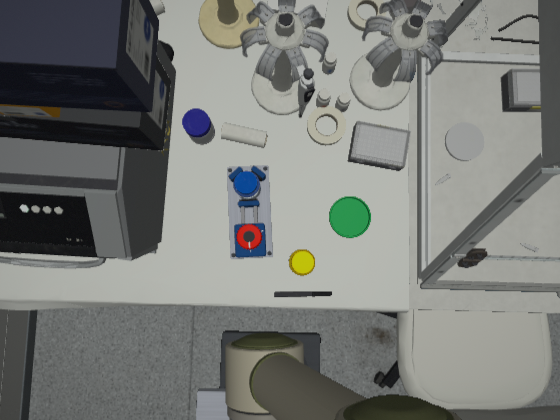

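View pics/scene.png

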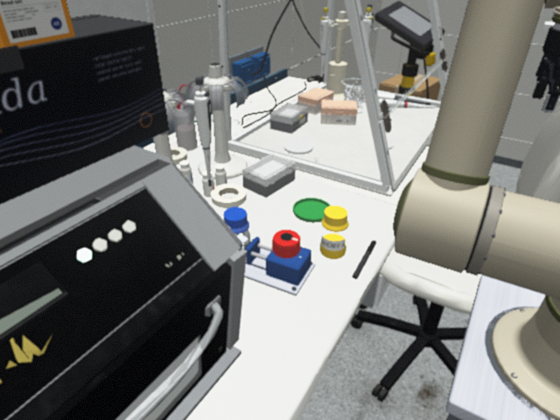

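The top view shows the clamp upright in the picture, with the knob at (249,236) and the blue cap at (246,184). The saucer is at (350,217) and the yellow look-alike is at (302,262). The instrument stands left of column 170.

```bash
python3 - <<'E'
from h import *
im=cv2.imread('pics/top.png'); hsv=cv2.cvtColor(im,cv2.COLOR_BGR2HSV)
print('knobtop',at('top',(249,236.3),.092),'cap',at('top',(246.3,184),.114),'saucer',at('top',(349.5,216.7),.012),'yellow',at('top',(302,262),.1),'buf',at('top',(197,123),.09))
print(proj('scene',[0.48,.058,.08]),proj('scene',[0.592,.058,.1]))
s=ctrl.observe(); print(np.round(s['ee_rot'],3).tolist(),s['eef_pos'],s['opening'],s['torque'],s['wrist_force'])
print(np.round(imaging.camera_params('wrist')['T_tool_cam'],3).tolist(),imaging.camera_params('wrist')['vfov'])
E
```

```text
knobtop [0.48570762 0.05446467 0.092     ] cap [0.5916887 0.0628235 0.114    ] saucer [ 0.53985091 -0.16646831  0.012     ] yellow [ 0.43599255 -0.05631659  0.1       ] buf [0.72252046 0.173471   0.09      ]
(np.float64(287.64579831624394), np.float64(244.42450944702537)) (np.float64(238.52891251826807), np.float64(217.59522221822172))
[[0.964, 0.267, 0.0], [0.267, -0.964, 0.0], [0.0, -0.0, -1.0]] [ 0.13991769 -0.50601436  0.23128554] 0.08530650412745716 [-0.0123052   0.00940624 -0.02988317] [-0.39309636 -0.16701482  0.26421723]
[[0.0, -0.961, -0.278, 0.072], [1.0, -0.0, 0.001, -0.0], [-0.001, -0.278, 0.961, -0.143], [0.0, 0.0, 0.0, 1.0]] 65.70646984690485
```

drive_tool(moves=[[12, -11, 0, 0, 0, 0], [24, -22.4, 0, 0, 0, 0], [24, -22.4, 0, 0, 0, 0], [24, -22.4, 0, 0, 0, 0], [24, -22.4, 0, 0, 0, 0], [24, -22.4, 0, 0, 0, 0], [24, -22.4, 0, 0, 0, 0], [24, -22.4, 0, 0, 0, 0], [24, -22.4, 0, 0, 0, 0], [24, -22.4, 0, 0, 0, 0], [24, -22.4, 0, 0, 0, 0], [24, -22.4, 0, 0, 0, 0], [24, -22.4, 0, 0, 0, 0], [24, -22.4, 0, 0, 0, 0], [24, -22.4, 0, 0, 0, 0], [24, -22.4, 0, 0, 0, 0], [24, -22.4, 0, 0, 0, 0], [24, -22.4, 0, 0, 0, 0], [24, -22.4, 0, 0, 0, 0], [24, -22.4, 0, 0, 0, 0]], grip=1, newtons=38)

```text
time_s: 2.57
eef_pos: [0.4752, 0.0412, 0.2314]
ee_rot: [[0.964, 0.267, 0.0], [0.267, -0.964, -0.0], [0.0, 0.0, -1.0]]
wrist_force: [0.7, -0.7, -0.0]
opening: 0.0852
gripper_force: 0.0
```

drive_tool(moves=[[16, -12, 10, 0, 0, 0], [0, 0, 0, 0, 0, 0], [0, 0, 0, 0, 0, 0]])

```text
time_s: 2.82
eef_pos: [0.4867, 0.0559, 0.2208]
ee_rot: [[0.963, 0.268, -0.001], [0.268, -0.963, -0.0], [-0.001, -0.0, -1.0]]
wrist_force: [0.3, -0.4, 0.0]
opening: 0.0855
gripper_force: 0.0
```

```bash
python3 - <<'E'
from h import *
s=ctrl.observe(); print(s['eef_pos'],np.round(s['ee_rot'],3).tolist(),s['joint_positions'],s['time_s'])
im=imaging.read_camera('wrist'); save(im,'w1.png')
hsv=cv2.cvtColor(im,cv2.COLOR_RGB2HSV)
red=((hsv[...,0]<8)|(hsv[...,0]>172))&(hsv[...,1]>150)&(hsv[...,2]>90)
blue=(abs(hsv[...,0].astype(int)-107)<12)&(hsv[...,1]>150)&(hsv[...,2]>90)
for nm,m in(('red',red),('blue',blue)):
    n,l,st,c=cv2.connectedComponentsWithStats(m.astype('uint8'))
    for i in range(1,n):
        if st[i,4]>150:
            x,y,w,h=st[i,:4]; uv=(x+w/2,y+h/2); print(nm,st[i],np.round(c[i],1),np.round(at('wrist',uv,.093),4))
E
```

```text
[0.48670111 0.05592677 0.22075549] [[0.963, 0.268, -0.001], [0.268, -0.963, -0.0], [-0.001, -0.0, -1.0]] [-1.25178688e-01  2.45105721e-01  1.61566151e+00 -1.84748781e-04
  1.28218422e+00  1.17408142e+00] 2.8167
red [ 252  169   62   63 2296] [282.2 199.4] [0.4895 0.0534 0.093 ]
blue [ 268   34   82   74 3870] [307.3  70.5] [0.6014 0.0624 0.093 ]
blue [274 110  47  18 462] [296.8 118.4] [0.5597 0.0606 0.093 ]
blue [ 245  159   75   72 1126] [274.8 184.4] [0.4941 0.0552 0.093 ]
blue [278 218  32  19 176] [299.4 229.9] [0.4684 0.0374 0.093 ]
```

View pics/w1.png

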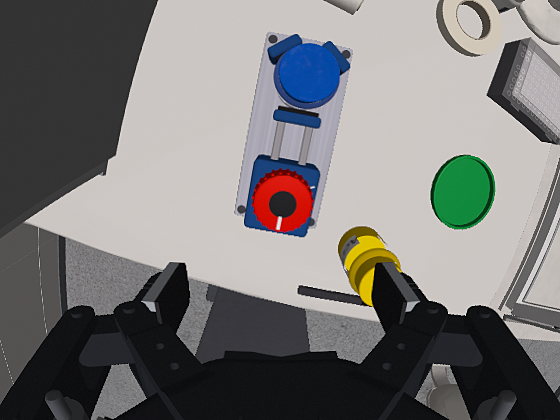

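The wrist view shows the knob's hub at about (282,205), with its white bar pointing down in the picture, and the blue cap at (308,73). The knob is almost directly below the tool, so I'll descend and grip.

drive_tool(moves=[[-1, 1.8, 12, 0, 0, 0], [0, 0, 25, 0, 0, 0], [0, 0, 30, 0, 0, 0], [0, 0, 30, 0, 0, 0], [0, 0, 25, 0, 0, 0], [0, 0, 18, 0, 0, 0], [0, 0, 10, 0, 0, 0], [0, 0, 5, 0, 0, 0], [0, 0, 0, 0, 0, 0], [0, 0, 0, 0, 0, 0]])

```text
time_s: 3.7
eef_pos: [0.4869, 0.053, 0.0673]
ee_rot: [[0.964, 0.266, 0.002], [0.266, -0.964, -0.0], [0.002, 0.001, -1.0]]
wrist_force: [0.1, 0.1, -1.2]
opening: 0.0855
gripper_force: 0.0
```

drive_tool(moves=[[0, 0, 0, 0, 0, 0], [0, 0, 0, 0, 0, 0], [0, 0, 0, 0, 0, 0], [0, 0, 0, 0, 0, 0], [0, 0, 0, 0, 0, 0], [0, 0, 0, 0, 0, 0], [0, 0, 0, 0, 0, 0], [0, 0, 0, 0, 0, 0], [0, 0, 0, 0, 0, 0], [0, 0, 0, 0, 0, 0]], grip=-1, newtons=36)

```text
time_s: 4.53
eef_pos: [0.4865, 0.0543, 0.0675]
ee_rot: [[0.964, 0.266, 0.001], [0.266, -0.964, 0.001], [0.001, -0.001, -1.0]]
wrist_force: [-4.4, 5.2, 10.3]
opening: 0.0511
gripper_force: 36.5
```

drive_tool(moves=[[0, 0, 0, 0, 0, -0.1], [0, 0, 0, 0, 0, -0.1], [0, 0, 0, 0, 0, -0.1], [0, 0, 0, 0, 0, -0.1], [0, 0, 0, 0, 0, -0.1], [0, 0, 0, 0, 0, -0.1], [0, 0, 0, 0, 0, -0.1], [0, 0, 0, 0, 0, 0], [0, 0, 0, 0, 0, 0], [0, 0, 0, 0, 0, 0], [0, 0, 0, 0, 0, 0]])

```text
time_s: 5.45
eef_pos: [0.4863, 0.0545, 0.0674]
ee_rot: [[0.565, 0.825, 0.0], [0.825, -0.565, 0.002], [0.002, -0.001, -1.0]]
wrist_force: [-5.0, 6.6, 11.9]
opening: 0.0508
gripper_force: 36.7
```

```bash
python3 - <<'E'
from h import *
s=ctrl.observe(); print(s['torque'],s['wrist_force'],s['joint_positions'][5],np.arctan2(s['ee_rot'][1][0],s['ee_rot'][0][0]))
im=imaging.read_camera('wrist'); save(im,'w2.png')
E
```

```text
[1.37726915 0.90814189 0.05673467] [-5.03930737  6.56780998 11.89928171] 0.47014081611601377 0.9698782292513718
```

View pics/w2.png

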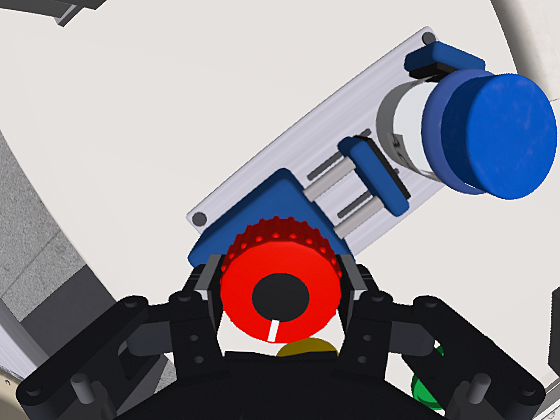

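The bar is still near straight down in the gripper, at (272,330), so there is little or no slip. The jaw at (375,175) has come away from the bottle, so the knob is loose. I'll keep turning.

drive_tool(moves=[[0, 0, 0, 0, 0, -0.1], [0, 0, 0, 0, 0, -0.1], [0, 0, 0, 0, 0, -0.1], [0, 0, 0, 0, 0, -0.1], [0, 0, 0, 0, 0, -0.1], [0, 0, 0, 0, 0, -0.1], [0, 0, 0, 0, 0, -0.1], [0, 0, 0, 0, 0, -0.1], [0, 0, 0, 0, 0, -0.1], [0, 0, 0, 0, 0, -0.1], [0, 0, 0, 0, 0, -0.1], [0, 0, 0, 0, 0, -0.08], [0, 0, 0, 0, 0, 0], [0, 0, 0, 0, 0, 0], [0, 0, 0, 0, 0, 0]])

```text
time_s: 6.75
eef_pos: [0.4858, 0.0544, 0.0674]
ee_rot: [[-0.548, 0.837, -0.001], [0.837, 0.548, 0.001], [0.002, -0.0, -1.0]]
wrist_force: [-6.1, 6.9, 14.1]
opening: 0.0511
gripper_force: 36.8
```

```bash
python3 - <<'E'
from h import *
s=ctrl.observe(); print(s['torque'],s['joint_positions'],np.arctan2(s['ee_rot'][1][0],s['ee_rot'][0][0]))
im=imaging.read_camera('wrist'); save(im,'w3.png')
E
```

```text
[0.97522498 1.28895215 0.09863004] [-1.29410411e-01  4.38368903e-01  1.79750408e+00  1.59471811e-03
  9.06961373e-01 -7.09817316e-01] 2.150219769589946
```

View pics/w3.png

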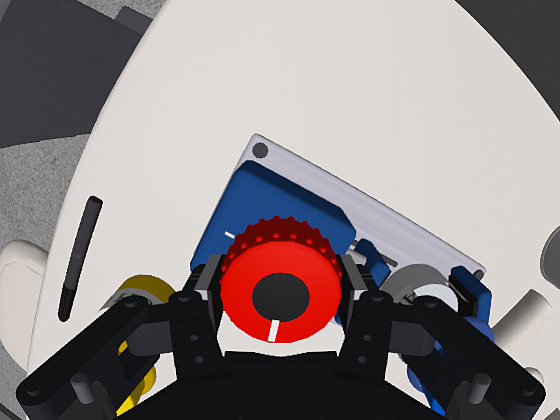

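There was no further slip: the bar is still at (273,329) in the gripper. Next come small steps while I watch the torque.

drive_tool(moves=[[0, 0, 0, 0, 0, -0.04], [0, 0, 0, 0, 0, -0.04], [0, 0, 0, 0, 0, 0], [0, 0, 0, 0, 0, 0], [0, 0, 0, 0, 0, 0]])

```text
time_s: 7.22
eef_pos: [0.4858, 0.0544, 0.0674]
ee_rot: [[-0.613, 0.79, -0.001], [0.79, 0.613, 0.001], [0.002, -0.0, -1.0]]
wrist_force: [-7.5, 6.3, 13.6]
opening: 0.0507
gripper_force: 36.9
```

```bash
python3 - <<'E'
from h import *
s=ctrl.observe(); print(s['torque'],s['effort'][5],np.arctan2(s['ee_rot'][1][0],s['ee_rot'][0][0]))
E
```

```text
[0.8933799  1.31519548 0.06705974] 0.033084992319345474 2.2302732310358975
```

drive_tool(moves=[[0, 0, 0, 0, 0, -0.03], [0, 0, 0, 0, 0, -0.03], [0, 0, 0, 0, 0, 0], [0, 0, 0, 0, 0, 0], [0, 0, 0, 0, 0, 0]])

```text
time_s: 7.63
eef_pos: [0.4857, 0.0544, 0.0674]
ee_rot: [[-0.659, 0.752, -0.001], [0.752, 0.659, 0.001], [0.002, 0.0, -1.0]]
wrist_force: [-6.6, 6.6, 13.7]
opening: 0.0509
gripper_force: 36.9
```

```bash
python3 - <<'E'
from h import *
s=ctrl.observe(); print(s['torque'],s['effort'][5],np.arctan2(s['ee_rot'][1][0],s['ee_rot'][0][0]))
E
```

```text
[0.90220692 1.42608799 0.00831362] 0.015450697392225266 2.2902576075071335
```

drive_tool(moves=[[0, 0, 0, 0, 0, -0.03], [0, 0, 0, 0, 0, -0.03], [0, 0, 0, 0, 0, 0], [0, 0, 0, 0, 0, 0], [0, 0, 0, 0, 0, 0]])

```text
time_s: 8.05
eef_pos: [0.4857, 0.0543, 0.0674]
ee_rot: [[-0.703, 0.711, -0.001], [0.711, 0.703, 0.001], [0.002, 0.0, -1.0]]
wrist_force: [-7.7, 6.4, 14.4]
opening: 0.0511
gripper_force: 36.9
```

```bash
python3 - <<'E'
from h import *
s=ctrl.observe(); print(s['torque'],s['effort'][5],np.arctan2(s['ee_rot'][1][0],s['ee_rot'][0][0]))
E
```

```text
[ 0.80242419  1.42189046 -0.08992014] -0.0810929574072361 2.350069601420956
```

The torque dropped by about 0.1 N m per 0.06 rad, which matches the soft stop's slope. I'll release and rise.

drive_tool(moves=[[0, 0, 0, 0, 0, 0], [0, 0, 0, 0, 0, 0], [0, 0, 0, 0, 0, 0], [0, 0, 0, 0, 0, 0], [0, 0, 0, 0, 0, 0], [0, 0, 0, 0, 0, 0], [0, 0, -10, 0, 0, 0], [0, 0, -25, 0, 0, 0], [0, 0, -30, 0, 0, 0], [0, 0, -30, 0, 0, 0], [0, 0, -30, 0, 0, 0], [0, 0, -25, 0, 0, 0], [0, 0, -12, 0, 0, 0], [0, 0, 0, 0, 0, 0], [0, 0, 0, 0, 0, 0]], grip=1)

```text
time_s: 9.3
eef_pos: [0.4863, 0.0533, 0.2286]
ee_rot: [[-0.703, 0.712, 0.001], [0.712, 0.703, -0.0], [-0.001, 0.0, -1.0]]
wrist_force: [0.1, -0.1, -0.7]
opening: 0.085
gripper_force: 0.0
```

drive_tool(moves=[[-10, 12, 0, 0, 0, 0], [-16, 19, 0, 0, 0, 0], [-20, 24.7, 0, 0, 0, 0], [-16, 19, 0, 0, 0, 0], [-10, 12, 0, 0, 0, 0], [0, 0, 0, 0, 0, 0], [0, 0, 0, 0, 0, 0], [0, 0, 0, 0, 0, 0]])

```text
time_s: 9.97
eef_pos: [0.5978, 0.0631, 0.2274]
ee_rot: [[-0.703, 0.712, -0.002], [0.712, 0.703, 0.0], [0.002, -0.001, -1.0]]
wrist_force: [0.5, -0.3, 0.5]
opening: 0.0856
gripper_force: 0.0
```

```bash
python3 - <<'E'
from h import *
s=ctrl.observe(); print(s['eef_pos'],s['opening'],s['time_s'])
im=imaging.read_camera('wrist'); save(im,'w4.png')
hsv=cv2.cvtColor(im,cv2.COLOR_RGB2HSV)
blue=(abs(hsv[...,0].astype(int)-107)<12)&(hsv[...,1]>150)&(hsv[...,2]>60)
n,l,st,c=cv2.connectedComponentsWithStats(blue.astype('uint8'))
for i in range(1,n):
    if st[i,4]>300:
        x,y,w,h=st[i,:4]; print(st[i],np.round(c[i],1),np.round(at('wrist',c[i],.114),4))
print(np.round(imaging.camera_params('wrist')['cx']),proj('wrist',[.597,.063,.114]))
E
```

```text
[0.59775026 0.06308262 0.22737272] 0.08555612518961263 9.9667
[ 147   73   89   89 1477] [199.8 111.3] [0.4978 0.0743 0.114 ]
[218 133  34  39 467] [234.3 151.9] [0.5408 0.0696 0.114 ]
[ 250  167   62   67 3149] [280.5 199.5] [0.5946 0.0676 0.114 ]
[314 175  11  32 342] [318.9 190.2] [0.6113 0.0951 0.114 ]
280.0 (np.float64(278.7233774545133), np.float64(205.43158293771293))
```

View pics/w4.png

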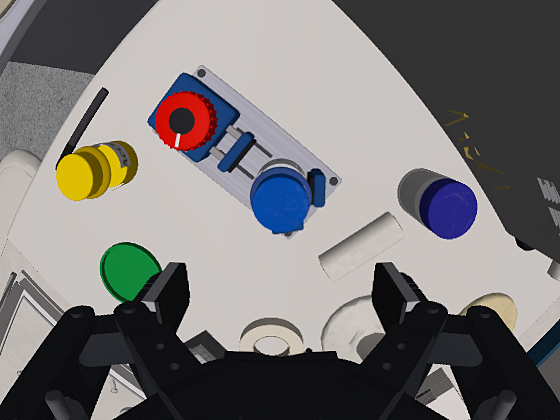

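The wrist view shows the clamp open, with a gap beside the cap at (281,201), and the bottle still standing in place. I'll move 2 mm along tool x and descend onto the cap.

drive_tool(moves=[[2.3, 0, 12, 0, 0, 0], [0, 0, 25, 0, 0, 0], [0, 0, 30, 0, 0, 0], [0, 0, 30, 0, 0, 0], [0, 0, 22, 0, 0, 0], [0, 0, 15, 0, 0, 0], [0, 0, 8, 0, 0, 0], [0, 0, 2, 0, 0, 0], [0, 0, 0, 0, 0, 0], [0, 0, 0, 0, 0, 0]])

```text
time_s: 10.85
eef_pos: [0.5975, 0.0646, 0.0856]
ee_rot: [[-0.703, 0.712, 0.002], [0.712, 0.703, -0.0], [-0.001, 0.001, -1.0]]
wrist_force: [-0.3, 0.3, 0.4]
opening: 0.0857
gripper_force: 0.0
```

drive_tool(moves=[[0, 0, 0, 0, 0, 0], [0, 0, 0, 0, 0, 0], [0, 0, 0, 0, 0, 0], [0, 0, 0, 0, 0, 0], [0, 0, 0, 0, 0, 0], [0, 0, 0, 0, 0, 0], [0, 0, 0, 0, 0, 0], [0, 0, 0, 0, 0, 0], [0, 0, 0, 0, 0, 0], [0, 0, 0, 0, 0, 0]], grip=-1, newtons=28)

```text
time_s: 11.68
eef_pos: [0.5973, 0.0642, 0.0853]
ee_rot: [[-0.703, 0.712, 0.001], [0.712, 0.703, -0.001], [-0.001, -0.0, -1.0]]
wrist_force: [-1.9, -3.0, 5.4]
opening: 0.0496
gripper_force: 27.6
```

drive_tool(moves=[[0, 0, -5, 0, 0, 0], [0, 0, -10, 0, 0, 0], [0, 0, -15, 0, 0, 0], [0, 0, -20, 0, 0, 0], [0, 0, -20, 0, 0, 0], [0, 0, -20, 0, 0, 0], [0, 0, -15, 0, 0, 0], [0, 0, -10, 0, 0, 0], [0, 0, -5, 0, 0, 0], [0, 0, 0, 0, 0, 0], [0, 0, 0, 0, 0, 0], [0, 0, 0, 0, 0, 0]])

```text
time_s: 12.68
eef_pos: [0.5966, 0.0647, 0.2032]
ee_rot: [[-0.703, 0.712, -0.002], [0.712, 0.703, 0.0], [0.002, -0.001, -1.0]]
wrist_force: [-0.1, -0.6, -1.0]
opening: 0.0496
gripper_force: 27.4
```

```bash
python3 - <<'E'
from h import *
im=imaging.read_camera('scene')
im2=imaging.read_camera('wrist')
save(np.hstack([cv2.resize(im[100:320,180:400],(400,400)),cv2.resize(im2,(400,300))[:300] if 0 else cv2.copyMakeBorder(cv2.resize(im2,(400,300)),0,100,0,0,cv2.BORDER_CONSTANT)]),'w5.png')
s=ctrl.observe(); R=np.array(s['ee_rot']); p=np.array(s['eef_pos'])
print(p,s['wrist_force'],1000*R.T@(np.array([.5405,-.167,p[2]])-p))
E
```

```text
[0.59671741 0.06469938 0.20337335] [-0.42481498 -0.48866578 -1.47228998] [-1.25390759e+02 -2.02785980e+02  5.05167894e-02]
```

View pics/w5.png

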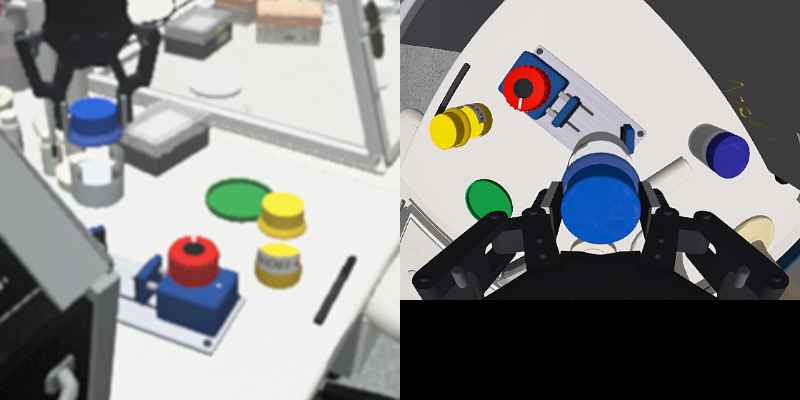

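The bottle hangs upright in the fingers, clear of the clamp. I'll carry it to the saucer.

drive_tool(moves=[[-4, -6, 0, 0, 0, 0], [-8, -13, 0, 0, 0, 0], [-12, -20, 0, 0, 0, 0], [-14, -23, 0, 0, 0, 0], [-14, -23, 0, 0, 0, 0], [-14, -23, 0, 0, 0, 0], [-14, -23, 0, 0, 0, 0], [-14, -23, 0, 0, 0, 0], [-12, -20, 0, 0, 0, 0], [-10, -16, 0, 0, 0, 0], [-6, -8, 0, 0, 0, 0], [-3.4, -4.8, 0, 0, 0, 0], [0, 0, 0, 0, 0, 0], [0, 0, 0, 0, 0, 0], [0, 0, 0, 0, 0, 0]])

```text
time_s: 14.03
eef_pos: [0.541, -0.1661, 0.2042]
ee_rot: [[-0.703, 0.711, -0.0], [0.711, 0.703, 0.0], [0.0, 0.0, -1.0]]
wrist_force: [-1.1, 0.2, -1.6]
opening: 0.0499
gripper_force: 27.4
```

```bash
python3 - <<'E'
from h import *
s=ctrl.observe(); R=np.array(s['ee_rot']); p=np.array(s['eef_pos']); print(p,s['gripper_force'])
for c in ('top','scene','wrist'):
    im=imaging.read_camera(c); hsv=cv2.cvtColor(im,cv2.COLOR_RGB2HSV)
    g=(abs(hsv[...,0].astype(int)-70)<15)&(hsv[...,1]>120)&(hsv[...,2]>40)
    n,l,st,cc=cv2.connectedComponentsWithStats(g.astype('uint8'))
    i=1+np.argmax(st[1:,4]); x,y,w,h=st[i,:4]
    print(c,st[i],at(c,(x+w/2,y+h/2),.010))
    if c!='top':
        a=np.linspace(0,6.28,60); P=[proj(c,[.5405+.048*np.cos(t),-.167+.048*np.sin(t),.013]) for t in a]
        im=im.copy(); cv2.polylines(im,[np.int32(np.round(P))],True,(255,0,255),1)
        out=im if c=='wrist' else out
        if c=='scene': out=im
        if c=='scene': sc=im[100:320,220:440]
save(np.hstack([cv2.resize(sc,(400,400)),cv2.copyMakeBorder(cv2.resize(out,(400,300)),0,100,0,0,cv2.BORDER_CONSTANT)]),'w6.png')
E
```

```text
[ 0.54102725 -0.16611276  0.20424545] 27.423586284276098
top [329 198  14  22  98] [ 0.55657317 -0.13583395  0.01      ]
scene [294 199  34  22 567] [ 0.53894259 -0.16081682  0.01      ]Traceback (most recent call last):
  File "<stdin>", line 12, in <module>
NameError: name 'out' is not defined. Did you mean: 'oct'?
```

Both cameras agree on the saucer to within about 6 mm, well inside the tolerance. I'll lower the bottle 122 mm, stopping just short of the floor.

drive_tool(moves=[[0, 0, 6, 0, 0, 0], [0, 0, 14, 0, 0, 0], [0, 0, 20, 0, 0, 0], [0, 0, 20, 0, 0, 0], [0, 0, 20, 0, 0, 0], [0, 0, 15, 0, 0, 0], [0, 0, 10, 0, 0, 0], [0, 0, 8, 0, 0, 0], [0, 0, 5, 0, 0, 0], [0, 0, 3, 0, 0, 0], [0, 0, 1, 0, 0, 0], [0, 0, 0, 0, 0, 0], [0, 0, 0, 0, 0, 0]])

```text
time_s: 15.22
eef_pos: [0.5411, -0.1672, 0.0829]
ee_rot: [[-0.703, 0.712, 0.001], [0.712, 0.703, -0.0], [-0.001, 0.0, -1.0]]
wrist_force: [1.3, 0.2, -1.9]
opening: 0.0496
gripper_force: 27.4
```

```bash
python3 - <<'E'
from h import *
s=ctrl.observe(); print(s['eef_pos'],s['wrist_force'])
im=imaging.read_camera('scene'); a=cv2.resize(im[150:270,250:390],(700,600),interpolation=cv2.INTER_CUBIC); save(a,'w6.png')
E
```

```text
[ 0.54109795 -0.1671855   0.08286021] [ 1.25645351  0.16884557 -1.86532585]
```

View pics/w6.png

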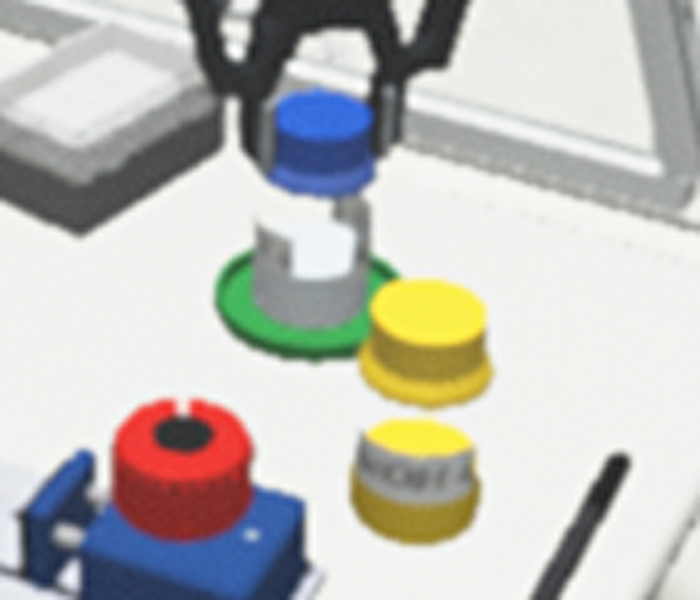

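The bottle sits centrally over the saucer at (310,300), just above its floor. I'll ease down to contact.

drive_tool(moves=[[0, 0, 1, 0, 0, 0], [0, 0, 1, 0, 0, 0], [0, 0, 0.5, 0, 0, 0], [0, 0, 0.5, 0, 0, 0], [0, 0, 0, 0, 0, 0], [0, 0, 0, 0, 0, 0]])

```text
time_s: 15.77
eef_pos: [0.5409, -0.1671, 0.0794]
ee_rot: [[-0.703, 0.712, 0.0], [0.712, 0.703, -0.0], [-0.0, 0.0, -1.0]]
wrist_force: [0.3, -1.0, 0.9]
opening: 0.0497
gripper_force: 27.7
```

drive_tool(moves=[[0, 0, 0.5, 0, 0, 0], [0, 0, 0, 0, 0, 0], [0, 0, 0, 0, 0, 0]])

```text
time_s: 16.02
eef_pos: [0.5411, -0.1672, 0.0793]
ee_rot: [[-0.703, 0.712, 0.001], [0.712, 0.703, -0.001], [-0.001, 0.0, -1.0]]
wrist_force: [-0.5, -0.6, 5.0]
opening: 0.0497
gripper_force: 29.1
```

drive_tool(moves=[[0, 0, 0, 0, 0, 0], [0, 0, 0, 0, 0, 0], [0, 0, 0, 0, 0, 0], [0, 0, 0, 0, 0, 0], [0, 0, 0, 0, 0, 0], [0, 0, 0, 0, 0, 0], [0, 0, 0, 0, 0, 0], [0, 0, 0, 0, 0, 0], [0, 0, -5, 0, 0, 0], [0, 0, -15, 0, 0, 0], [0, 0, -25, 0, 0, 0], [0, 0, -25, 0, 0, 0], [0, 0, -25, 0, 0, 0], [0, 0, -20, 0, 0, 0], [0, 0, -10, 0, 0, 0], [0, 0, 0, 0, 0, 0], [0, 0, 0, 0, 0, 0], [0, 0, 0, 0, 0, 0]], grip=1)

```text
time_s: 17.52
eef_pos: [0.5403, -0.1668, 0.2023]
ee_rot: [[-0.703, 0.712, -0.002], [0.712, 0.703, 0.001], [0.002, -0.001, -1.0]]
wrist_force: [0.2, -0.5, 1.2]
opening: 0.0851
gripper_force: 0.0
```

```bash
python3 - <<'E'
from h import *
s=ctrl.observe(); print(s['eef_pos'],s['wrist_force'])
im=imaging.read_camera('wrist'); save(im,'w7.png')
E
```

```text
[ 0.54028897 -0.16678294  0.20226855] [ 0.19048515 -0.52258111  1.19434744]
```

View pics/w7.png

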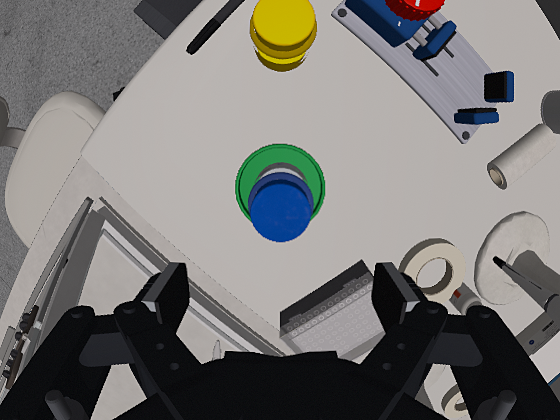

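The bottle stands upright and central in the green saucer at (281,190), and the gripper is clear of it.

```bash
python3 -c "
from bench import ticket; print(ticket.close_job())"
```

```text
the job is handed in; nothing more can be done
None
```

I broke the knob loose and turned it to its soft open stop, and the blue-capped bottle now stands upright in the green saucer; the job is handed in at about 18 s, but no verdict was reported.

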